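# Roll a chromatography column out of its spring clips

### The arm

A 7-joint arm with a two-finger parallel gripper is mounted at the origin on the work surface. World frame = base frame: x ahead of the robot, y to its left, z up, the work surface at z = 0. Lengths are in m, angles in rad, forces in N, time in s.
With the tool pointing down it reaches from about 0.425 to 0.95 m from the base axis. Payload 16.7 kg.
Tool frame: the origin (TCP) lies at the very end of the fingers, on their centre line; the grasp point (between the pads) lies 19 mm behind it; z points along the fingers, y is the direction in which the jaws open and shut (so a half turn about z gives the same grasp; the last joint's range is limited). The gripper opens to 94 mm and grips with 3 to 60 N. Pads are 16 mm wide; open, the fingers measure 119 mm over their backs; the gripper's body (75 mm by 177 mm) begins 78 mm behind the grasp point.
Start: joints at [-1.276, 0.426, 0.074, 1.606, -0.034, 1.111, -0.067], TCP at [0.29, 0.609, 0.176] pointing down, gripper open.
Joint ranges: [-2.85, 2.85], [-0.5, 2.14], [-1.23, 1.37], [0.21, 2.46], [-1.02, 4.16], [0.16, 2.05], [-2.73, 2.73]. Speed limits (rad/s): [1.89, 1.89, 2.39, 2.39, 3.01, 3.01, 3.01].

### API

Orientations are given as a unit quaternion [x, y, z, w].
In Python, from rig import telemetry, optics, hand_in gives the robot as it stands.
- The arm moves only by the tool apply_moves, never from a script. Its argument "motion" is one flat list of numbers, 7 for each row, row after row: the shift along the tool's x, y, z in cm, then the turn, a rotation vector about the tool's x, y, z in rad, then the closure in counts, from 0 (fully open) to 255 (shut). A call has 1 to 10 rows; each row shifts and turns the commanded pose from where the row before left it, along the tool's axes as they then stand; what a row does not reach is not made up. A row lasts 1/8 s, in which the tool goes at most 62.5 mm and 10.7 degrees, less where a joint would pass 70% of its speed; a pose out of reach is approached as far as the arm can. A call is refused whole if a number of a shift passes 6.25 or a number of a turn 0.188, either way. A call with a gripper value outside its range is refused whole. The fingers move at their own pace and stop on an object; "squeeze" is the grip in N (left out, the last holds). Time passes only in rows, so rows that do not move let the fingers close. It gives the time, the measured TCP pose, the force and the opening at its end, in the units of the state.
- telemetry.observe(): the state, without advancing time (a new reading comes with each control period).
- optics.read_camera(name): name is "side" or "top"; returns the picture (400x640x3 uint8, red, green, blue); there is no depth.
- optics.get_calibration(name): a dict with "mtx" (3x3 intrinsics, pixels), "R" (3x3) and "t" (3): a world point X has camera coordinates R X + t. Camera axes: x right, y down, z forward; pixel columns grow to the right and rows downward; lengths in m; the calibration is good to about 2 mm. A picture is of the moment at which its call begins. get_calibration takes no time and is no camera call.
- hand_in(): hands the job in, once; it reports no verdict.
The state is a dict: "time_s": time; "joint_pos": joint angles; "joint_velocities": joint speeds; "joint_efforts": joint torques, N m; "eef_pos": TCP position; "tcp_rot": TCP orientation; "contact_force": force on the tool from outside, world axes, zero at the start; "torque": the same for the moment, N m; "gripper_width": opening from 0.0 (shut) to 1.0 (fully open).
Only numpy, scipy, OpenCV 4.12 (cv2) and the standard library are available. Lean on these libraries where they do the work, as an engineer would, in place of code of your own. Each camera call takes 0.05 s, during which the arm holds its last target. There are 200 camera calls.

### The job

Swing the holder's keeper arm wide open, then roll the glass column sideways out of its two spring clips and along the deck until it lies in the trough at the far end; do not lift the column out, and do not force it. Then swing the keeper arm shut again, leaving the bottle, the beaker and the tube rack where they stand.

Things in the scene. Friction and masses are not known exactly. Their poses are not given: they have to be found in the camera images.
- holder: Column holder fixed to the bench, grey base plate 200 x 236 x 20 mm (local x -45 to 155, y -118 to 118, all in mm). Origin on the bench straight under the clipped column's axis, midway between the clips; x: level, the way the column rolls out to the trough; y: along the column; z up. Between clips and trough a level deck at z = 45 (x -20 to 103) carries it. Keeper pivot axis: x 37, y -100.
- clips (a point): Centre of the place in the two clips, at holder (0, 0, 62) mm. Steel clips 12 mm wide at holder y = -50 and 50. Their rigid back jaws (x -24 to -17) curl over the column's top (to x 6, z 85): no lifting straight out. Between them (y -43 to 43) a fingertip has free room behind the column, x below -18, above the base plate (z 20).
- clip_nose (a point): Nose of the front jaw of the clip at y = 50 when up, at holder (21, 50, 58) mm; the other is alike at y = -50. Each front jaw is a sprung leaf hinged at x 28, z 25 that folds down about 1.3 rad towards +x when the column is pushed over it (some 3 to 10 N for both) and springs back up behind it.
- trough (a point): Middle of the trough's floor, at holder (124.5, 0, 35) mm, 10 mm lower than the deck. The trough reaches from the deck's edge at x = 103 to the stop wall at x = 146 to 154; stop wall and end walls (y = -95 and 95) reach z = 60.
- column: Glass chromatography column, pale filling, black end fittings: a plain cylinder 34 mm in diameter, 150 mm long, about 0.35 kg. Origin at its centre, own y axis along its length. It starts in the clips, parallel to holder y, centre at holder x = 0, z = 62 mm, up to 6 mm off the middle in y. In the trough its centre lies at x = 120 to 129, z = 52.
- keeper (a joint): Keeper arm's angle (rad). 0 = shut: the arm points from its pivot along holder +y, 15 mm in front of the column, blocking its way (start 0 to 0.12). Grows as it swings level towards the trough; 1.57 = along holder +x, past the column's end; stop at 1.75. Wide open: over 1.4. Stays where left (about 2 N at the pin to move it). Steel arm 60 mm long, 10 thick, z = 52 to 68 mm.
- keeper_pin (a point): Top centre of the round black pin, 12 mm in diameter, standing 57 mm up from the keeper arm, 48 mm from its pivot axis. This point is 125 mm above the bench; the pin can be held or pushed at z = 80 to 125. At keeper angle q it is at holder x = 37 + 48 sin q, y = -100 + 48 cos q.
- bottle: Bystander: glass reagent bottle with blue cap, 70 mm in diameter, 150 mm tall, standing on the +y side of the holder; origin at the centre of its underside.
- beaker: Bystander: glass beaker, 72 mm in diameter, 85 mm tall, standing on the -y side of the holder; origin at the centre of its underside.
- tube_rack: Bystander: white tube rack 70 x 160 x 67 mm tall, standing beyond the holder's trough; origin at the centre of its underside.
Things that resemble listed ones, but are neither listed nor needed, are in the scene too. What is shaped like the column but purple is not meant.

How it is judged:
On the way, in this order (a step that is already met when the one before it is completed fails the run):
1. the keeper arm is wide open (past 1.3 rad) while the column still lies in its clips (value of joint keeper above 1.3 rad and x of column in the frame of holder below 0.012 m), for 0.1 s.
2. the column lies in the trough (x of column in the frame of holder between 0.115 and 0.134 m and z of column in the frame of holder between 0.046 and 0.056 m), for 0.2 s.
At the end, for the whole second after the job is handed in: The column lies at rest on the trough's floor, between the deck's edge and the stop wall (centre at holder x = 115 to 134 mm, z = 46 to 56 mm, parallel to the trough within 0.12 rad), and the keeper is shut again (within 0.2 rad) (all of step 2 and angle between the y axis of column and the y axis of holder, either way round below 0.12 rad and linear speed of column below 0.02 m/s and value of joint keeper below 0.2 rad); the robot touches nothing.
It fails at once if the column is lifted: its centre rises more than 25 mm above where it lay (height (world z) of column above 0.087 m).
It fails at once if the column is forced: pressed by the fingers with more than 35 N (contact force between the fingers and column above 35 N).
It fails at once if the bottle is pushed away by more than 30 mm or tipped over (distance of bottle from where it was at the start of the episode above 0.03 m or angle between bottle's own z axis and vertical above 0.5 rad).
It fails at once if the beaker is pushed away by more than 30 mm or tipped over (distance of beaker from where it was at the start of the episode above 0.03 m or angle between beaker's own z axis and vertical above 0.5 rad).
It fails at once if the tube rack is pushed away by more than 30 mm (distance of tube_rack from where it was at the start of the episode above 0.03 m).
It also fails if it takes over 69 s, if anything falls off the work surface, if the arm or the gripper's body presses on something with over 40 N, if the wrist force passes 120 N, or if a joint passes its speed limit or range.

## Working session

There is one attempt and no reset: what is moved stays moved. The work goes in short steps, Python scripts to look and compute and a tool call to move; the robot and the scene stay as the last step left them, time stands still between calls to the robot, and variables do not carry over. Pictures are saved under pics/ and viewed, about 8 in all and at most 12, crops included, and the job is handed in when it is done.

Besides the shell and the picture viewer there is one more tool, called as name(argument=value, ...) on one line, values as JSON. apply_moves: Moves the arm, as the interface text tells. Its arguments: {"type":"object","properties":{"motion":{"type":"array","items":{"type":"number"}},"squeeze":{"type":"number"}},"required":["motion"]}

```bash
mkdir -p pics; ls; python3 - <<'E'
from rig import telemetry, optics
import cv2
print(telemetry.observe())
for n in("side","top"):
    cv2.imwrite(f"pics/{n}0.png",optics.read_camera(n)[:,:,::-1]); print(n,optics.get_calibration(n))
E
```

```text
pics
{'time_s': 0.0, 'joint_pos': array([-1.27551518,  0.42673529,  0.07385086,  1.60656389, -0.03411258,
        1.11077256, -0.06705483]), 'joint_velocities': array([ 0.00113121,  0.00084594, -0.00016795,  0.00043615, -0.001369  ,
       -0.00060244,  0.00196772]), 'joint_efforts': array([-5.61130164e-04, -9.35831022e+01,  3.66629742e+00, -4.54196656e+01,
       -4.87909291e-02,  2.01773643e-02,  1.50216420e-04]), 'eef_pos': array([0.29025926, 0.60891502, 0.17529245]), 'tcp_rot': array([ 2.20557395e-01,  9.75373807e-01, -6.02276465e-04, -9.56874844e-05]), 'contact_force': array([ 1.08162956,  0.83619382, -0.78413284]), 'torque': array([ 0.0093738 ,  0.0156138 , -0.00143502]), 'gripper_width': 1.0019054549349573}
side {'mtx': array([[364.64637934,   0.        , 323.00228138],
       [  0.        , 364.64637934, 198.68778943],
       [  0.        ,   0.        ,   1.        ]]), 'R': array([[ 0.84753997, -0.53072724, -0.00214346],
       [-0.36967352, -0.58743923, -0.71990044],
       [ 0.38081162,  0.61093678, -0.69407403]]), 't': array([-0.47435249,  0.33250076,  0.70519732])}
top {'mtx': array([[496.59257303,   0.        , 317.34492861],
       [  0.        , 496.59257303, 194.72754769],
       [  0.        ,   0.        ,   1.        ]]), 'R': array([[-0.12543579, -0.99210009,  0.00180758],
       [-0.96503356,  0.12159054, -0.23221966],
       [ 0.23016536, -0.03087303, -0.97266169]]), 't': array([0.11800995, 0.59544581, 1.02164486])}
```

View pics/side0.png

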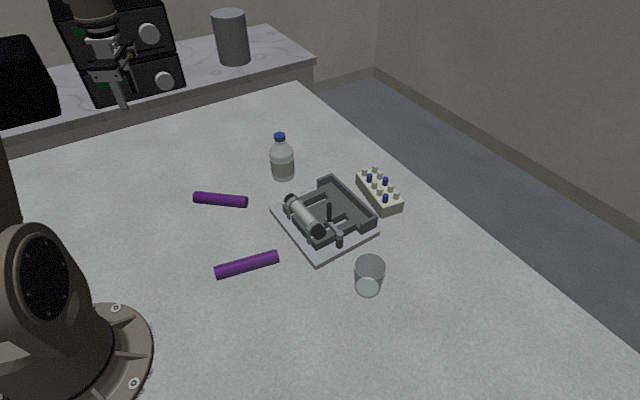

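View pics/top0.png

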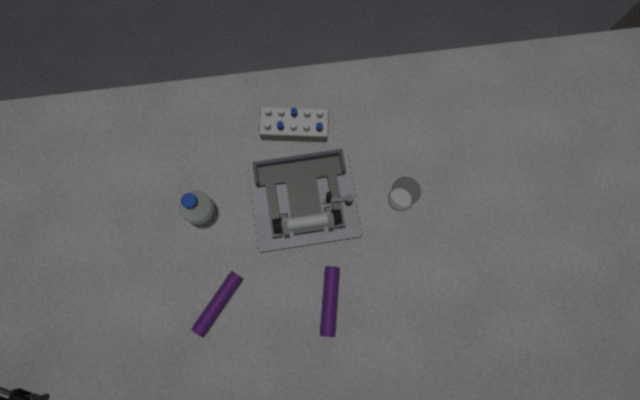

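Side: the clipped column sits at about (305,215) and the pin at (329,212). Top: the column is near (308,222), the pin near (328,198), and the base plate spans roughly (250..360, 150..250). I need enlarged crops.

```bash
python3 - <<'E'
import cv2
a=cv2.imread("pics/top0.png")[140:260,235:375]; b=cv2.imread("pics/side0.png")[165:275,260:390]
f=lambda i:cv2.convertScaleAbs(cv2.resize(i,None,fx=5,fy=5,interpolation=cv2.INTER_CUBIC),alpha=1.5)
cv2.imwrite("pics/topc.png",f(a));cv2.imwrite("pics/sidec.png",f(b))
E
```

```text
(no output)
```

View pics/topc.png

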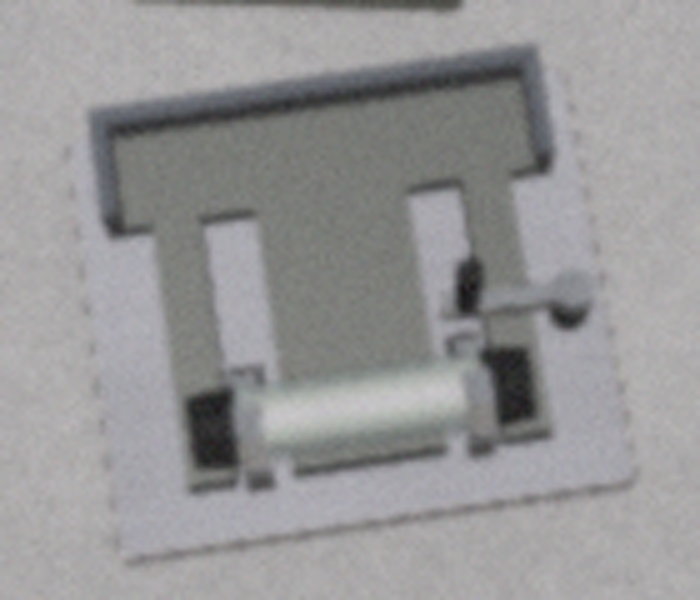

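View pics/sidec.png

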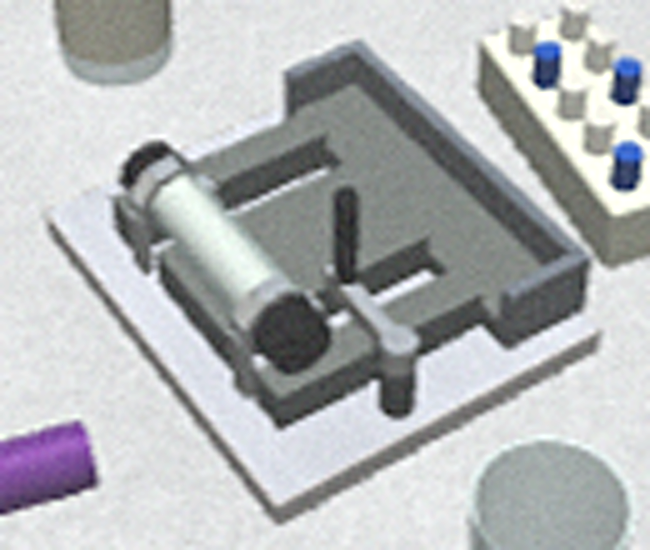

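```bash
cat > h.py <<'E'
import numpy as np
from rig import telemetry, optics
from scipy.optimize import least_squares
C={n:optics.get_calibration(n) for n in("side","top")}
def proj(n,X):
    c=C[n]; p=np.atleast_2d(X)@c["R"].T+c["t"]; p=p@c["mtx"].T; return p[:,:2]/p[:,2:]
OFF={"top":(235,140),"side":(260,165)}
px=lambda n,u:(np.array(u)+.5)/5-.5+OFF[n]
def H(p,X):
    c,s=np.cos(p[2]),np.sin(p[2]); X=np.atleast_2d(X)
    return np.c_[c*X[:,0]-s*X[:,1]+p[0], s*X[:,0]+c*X[:,1]+p[1], X[:,2]]
def tri(ut,us):
    return least_squares(lambda X:np.r_[proj("top",X)[0]-ut,proj("side",X)[0]-us],[.6,0,.1])
E
python3 - <<'E'
from h import *
obs=[("top",(-45,118,20),(126,556)),("top",(-45,-118,20),(634,484)),
("side",(-45,-118,20),(280,508)),("side",(-45,118,20),(48,217)),("side",(155,-118,20),(600,334))]
f=lambda p:np.concatenate([proj(n,H(p,np.array(X)/1e3)+[0,0,p[3]])[0]-px(n,u) for n,X,u in obs])
r=least_squares(f,[.6,0,0,0]);print("fit",r.x.round(4));print(r.fun.reshape(-1,2).round(2))
p=r.x[:3];np.save("p.npy",p)
inv=lambda W:np.array([[np.cos(p[2]),np.sin(p[2])],[-np.sin(p[2]),np.cos(p[2])]])@(W[:2]-p[:2])
for nm,a,b in [("pin",(468,262),(346,190)),("stopL",(92,108),(360,42)),("stopR",(537,45),(587,260)),("hub",(572,283),(397,337)),]:
    t=tri(px("top",a),px("side",b));print(nm,t.x.round(4),"holder",(inv(t.x)*1e3).round(1),t.cost.round(2))
# predicted points
for nm,X in [("stopL",(154,99,60)),("stopR",(154,-99,60)),("pin0",(37,-52,125)),("pin.12",(42.7,-52.3,125)),("colend-",(0,-75,79)),("colend+",(0,75,79)),("plateFR",(155,-118,20))]:
    print(nm,[((proj(n,H(p,np.array(X)/1e3))[0]-OFF[n])*5).round(0) for n in("top","side")])
print("beaker/bottle/col")
E
```

```text
fit [ 0.5519  0.0721  0.0245 -0.0052]
[[-1.39  1.08]
 [ 0.37 -0.07]
 [ 0.04  0.74]
 [ 0.14 -0.37]
 [ 1.42 -0.02]]
pin [0.5927 0.0219 0.128 ] holder [ 39.6 -51.1] 1.14
stopL [0.7019 0.1769 0.0598] holder [152.5 101.1] 0.46
stopR [ 0.7062 -0.0262  0.059 ] holder [ 151.9 -102. ] 0.73
hub [ 0.5916 -0.0253  0.0699] holder [ 37.3 -98.3] 0.97
stopL [array([ 93., 105.]), array([366.,  40.])]
stopR [array([527.,  43.]), array([589., 250.])]
pin0 [array([468., 272.]), array([346., 194.])]
pin.12 [array([466., 259.]), array([356., 190.])]
colend- [array([531., 372.]), array([307., 323.])]
colend+ [array([187., 423.]), array([149., 141.])]
plateFR [array([562.,  63.]), array([606., 325.])]
beaker/bottle/col
```

```bash
cat >> h.py <<'E'
from scipy.spatial.transform import Rotation as R
try: P=np.load("p.npy")
except Exception: P=None
def hold(W): # world->holder mm
    c,s=np.cos(P[2]),np.sin(P[2]); W=np.asarray(W); d=W[:2]-P[:2]
    return np.r_[c*d[0]+s*d[1],-s*d[0]+c*d[1],W[2]]*1e3
def state():
    o=telemetry.observe(); r=R.from_quat(o["tcp_rot"]); m=r.as_matrix()
    print("t",o["time_s"],"TCP holder mm",hold(o["eef_pos"]).round(1),"tool y ang in holder",round(np.arctan2(m[1,1],m[0,1])-P[2],3),"tilt",m[:,2].round(3),"w",round(o["gripper_width"],3),"F",o["contact_force"].round(1))
    return o,m
def plan(pts,m,x0): # pts: (holder xyz mm, tool-y angle in holder); prints shift cm & turn per waypoint
    pos=np.array(x0);
    for X,a in pts:
        T=H(P,np.array(X)/1e3)[0]; s=m.T@(T-pos)*100
        w=a+P[2]; y=np.array([np.cos(w),np.sin(w),0]); z=np.array([0,0,-1.]); M=np.c_[np.cross(y,z),y,z]
        rv=R.from_matrix(m.T@M).as_rotvec(); print("shift",s.round(2),"turn",rv.round(3)); pos,m=T,M
E
python3 - <<'E'
import h; from h import *
obs=[("top",(-45,118,20),(126,556)),("top",(-45,-118,20),(634,484)),
("side",(-45,-118,20),(280,508)),("side",(-45,118,20),(48,217)),("side",(155,-118,20),(600,334)),
("top",(37,-100,68),(572,284)),("side",(37,-100,68),(397,339))]
w=[("top",1,(92,108)),("top",-1,(537,45)),("side",1,(360,42)),("side",-1,(587,260))]
def f(p):
    o=obs+[(n,(154,s*p[3]*1e3,60),u) for n,s,u in w]
    return np.concatenate([proj(n,H(p,np.array(X)/1e3))[0]-px(n,u) for n,X,u in o])
r=least_squares(f,[.55,.07,0,.1],loss="soft_l1");print(r.x.round(4));print(r.fun.reshape(-1,2).round(2).tolist())
np.save("p.npy",r.x[:3]);h.P=r.x[:3]
t=tri(px("top",(468,262)),px("side",(346,190)));print("pin",hold(t.x).round(1))
# column ends: top silhouette extremes at z~62..79 ; y range
def gnd(n,u,z):
    c=C[n];d=c["R"].T@np.linalg.solve(c["mtx"],np.r_[u,1]);o=-c["R"].T@c["t"];return o+d*(z-o[2])/d[2]
for nm,u,z in [("col+",px("top",(190,405)),.075),("col-",px("top",(532,360)),.075),("capbottle",(189,201),.15),("beakertop",(400,199),.0),("beakerrim",(406,190),.085)]: print(nm,hold(gnd("top",u,z)).round(0))
o,m=state()
plan([((37,-52,250),0),((37,-52,93),0)],m,o["eef_pos"])
E
```

```text
[0.5508 0.0716 0.0233 0.1016]
[[-1.45, 1.2], [0.81, 0.1], [-0.36, -0.24], [-0.31, -1.51], [1.42, -1.01], [0.79, 1.43], [0.94, 0.62], [-0.15, 0.34], [-0.16, 0.26], [0.87, -0.36], [1.22, -0.65]]
pin [ 40.8 -50.7 128. ]
col+ [10. 74. 75.]
col- [  8. -75.  75.]
capbottle [ 61. 232. 150.]
beakertop [  32. -223.    0.]
beakerrim [  32. -222.   85.]
t 0.1 TCP holder mm [-247.9  543.2  175.4] tool y ang in holder 1.103 tilt [-0.    -0.001 -1.   ] w 1.0 F [ 0.5  0.4 -0.3]
shift [-52.29 -40.27  -7.42] turn [-1.000e-03  1.000e-03  1.103e+00]
shift [ 0.   0.  15.7] turn [0. 0. 0.]
```

apply_moves(motion=[-3.7,-2.9,-1.5,0,0,0,100,-3.7,-2.9,-1.5,0,0,0,100,-3.7,-2.9,-1.5,0,0,0,100,-3.7,-2.9,-1.5,0,0,0,100,-3.7,-2.9,-1.4,0,0,0,100,-3.7,-2.9,0,0,0,0,100,-3.7,-2.9,0,0,0,0,100,-3.7,-2.9,0,0,0,0,100,-3.7,-2.9,0,0,0,0,100,-3.7,-2.9,0,0,0,0,100])

```text
time_s: 1.35
eef_pos: [0.5, 0.1867, 0.2499]
tcp_rot: [0.221, 0.975, -0.0, -0.0]
contact_force: [0.6, 0.4, 0.4]
gripper_width: 0.609
```

apply_moves(motion=[-3.7,-2.8,0,0,0,0,100,-3.7,-2.8,0,0,0,0,100,-3.7,-2.8,0,0,0,0,100,-3.7,-2.8,0,0,0,0,100,0,0,0,0,0,0.184,100,0,0,0,0,0,0.184,100,0,0,0,0,0,0.184,100,0,0,0,0,0,0.184,100,0,0,0,0,0,0.184,100,0,0,0,0,0,0.183,100])

```text
time_s: 2.6
eef_pos: [0.5848, 0.0235, 0.2497]
tcp_rot: [0.701, 0.713, -0.0, -0.0]
contact_force: [-0.1, 0.2, 0.2]
gripper_width: 0.608
```

```bash
python3 - <<'E'
from h import *
o,m=state(); print(o["joint_pos"].round(2))
plan([((40,-52,150),-.05),((40,-52,95),-.05)],m,o["eef_pos"])
E
```

```text
t 2.6 TCP holder mm [ 32.9 -48.9 249.7] tool y ang in holder -0.006 tilt [-0.001 -0.    -1.   ] w 0.608 F [-0.1  0.2  0.2]
[-0.66  0.25  0.62  1.75 -0.15  1.19  0.02]
shift [-0.3   0.72  9.97] turn [-0.001  0.     0.044]
shift [0.  0.  5.5] turn [0. 0. 0.]
```

apply_moves(motion=[-0.3,0.7,2.5,0,0,0.044,100,0,0,3.5,0,0,0,100,0,0,3.0,0,0,0,100,0,0,0.5,0,0,0,100,0,0,0,0,0,0,100])

```text
time_s: 3.22
eef_pos: [0.5923, 0.0206, 0.1555]
tcp_rot: [0.715, 0.7, -0.0, 0.0]
contact_force: [-0.1, -0.7, 0.5]
gripper_width: 0.611
```

```bash
python3 - <<'E'
from h import *
import cv2
state()
b=optics.read_camera("side")[:,:,::-1][130:260,260:420];a=optics.read_camera("top")[:,:,::-1][130:260,240:400]
cv2.imwrite("pics/c1.png",cv2.convertScaleAbs(cv2.resize(np.vstack([b]),None,fx=4.5,fy=4.5,interpolation=cv2.INTER_CUBIC),alpha=1.4))
E
```

```text
t 3.225 TCP holder mm [ 40.3 -52.  155.5] tool y ang in holder -0.044 tilt [ 0. -0. -1.] w 0.611 F [-0.1 -0.7  0.5]
```

View pics/c1.png

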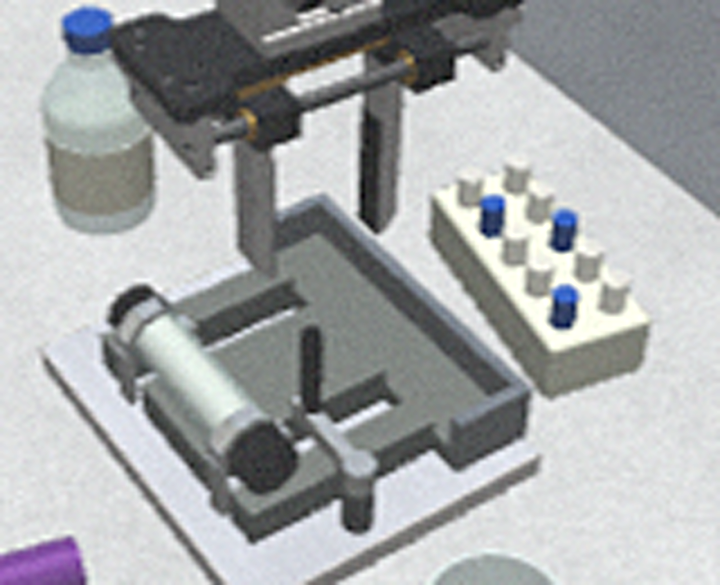

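The open fingers straddle the pin: tips at (258,272) and (375,232), pin top at (311,328). That agrees with the fit, so I'm descending and gripping gently.

apply_moves(motion=[0,0,1.5,0,0,0,100,0,0,1.5,0,0,0,100,0,0,1.5,0,0,0,100,0,0,1.3,0,0,0,100,0,0,0,0,0,0,255,0,0,0,0,0,0,255,0,0,0,0,0,0,255,0,0,0,0,0,0,255], squeeze=8)

```text
time_s: 4.32
eef_pos: [0.5923, 0.0207, 0.0973]
tcp_rot: [0.714, 0.7, 0.0, 0.0]
contact_force: [-0.0, 1.0, 0.2]
gripper_width: 0.22
```

apply_moves(motion=[0,0,0,0,0,0,255,0,0,0,0,0,0,255,0,0,0,0,0,0,255,0,0,0,0,0,0,255])

```text
time_s: 4.82
eef_pos: [0.5921, 0.0207, 0.097]
tcp_rot: [0.715, 0.7, -0.0, 0.0]
contact_force: [-0.7, 0.1, 0.4]
gripper_width: 0.008
```

```bash
python3 - <<'E'
from h import *
o,m=state()
x0=hold(o["eef_pos"]);q0=np.arcsin((x0[0]-37)/48);print("q0",q0)
plan([((37+48*np.sin(q),-100+48*np.cos(q),x0[2]),-q) for q in np.linspace(max(q0,0.05),1.57,11)],m,o["eef_pos"])
E
```

```text
t 4.825 TCP holder mm [ 40.1 -51.9  97. ] tool y ang in holder -0.044 tilt [-0. -0. -1.] w 0.008 F [-0.7  0.1  0.4]
q0 0.06483388589792662
shift [-0.02  0.    0.  ] turn [-0.    0.    0.02]
shift [-0.05  0.72  0.  ] turn [0.    0.    0.151]
shift [-0.05  0.72  0.  ] turn [0.    0.    0.151]
shift [-0.05  0.72  0.  ] turn [0.    0.    0.151]
shift [-0.05  0.72  0.  ] turn [0.    0.    0.151]
shift [-0.05  0.72  0.  ] turn [0.    0.    0.151]
shift [-0.05  0.72  0.  ] turn [0.    0.    0.151]
shift [-0.05  0.72  0.  ] turn [0.    0.    0.151]
shift [-0.05  0.72  0.  ] turn [0.    0.    0.151]
shift [-0.05  0.72  0.  ] turn [0.    0.    0.151]
shift [-0.05  0.72  0.  ] turn [0.    0.    0.151]
```

The gripper shut to 0.008, so the pin isn't between the pads. I'll look again.

```bash
python3 - <<'E'
from h import *
import cv2
b=optics.read_camera("side")[:,:,::-1][150:260,270:390];a=optics.read_camera("top")[:,:,::-1][150:260,260:380]
cv2.imwrite("pics/c2.png",cv2.convertScaleAbs(cv2.resize(b,None,fx=5,fy=5,interpolation=cv2.INTER_CUBIC),alpha=1.4))
cv2.imwrite("pics/c2t.png",a)
E
```

```text
(no output)
```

View pics/c2.png

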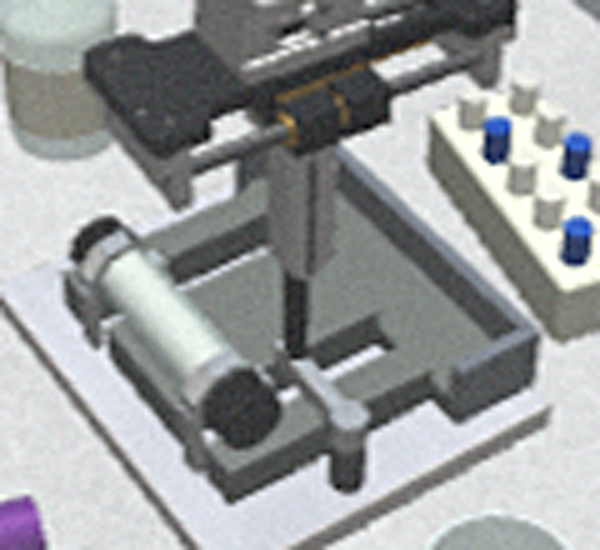

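```bash
python3 - <<'E'
from h import *
import cv2
o,m=state()
print("tcp px crop side",(proj("side",o["eef_pos"])[0]-[270,150])*5,"top",(proj("top",o["eef_pos"])[0]-[260,150])*5)
for X in [(37,-52,125),(40,-52,68),(40,-52,125),(40,-42,68)]: print(X,[((proj(n,H(P,np.array(X)/1e3))[0]-f)*5).round() for n,f in(("side",[270,150]),("top",[260,150]))])
a=cv2.imread("pics/c2t.png");cv2.imwrite("pics/c2u.png",cv2.convertScaleAbs(cv2.resize(a,None,fx=5,fy=5,interpolation=cv2.INTER_CUBIC),alpha=1.8))
E
```

```text
t 4.925 TCP holder mm [ 40.1 -51.9  97. ] tool y ang in holder -0.044 tilt [-0. -0. -1.] w 0.006 F [-0.3  0.3  0.7]
tcp px crop side [298.88708014 309.36673296] top [341.38957564 233.13917624]
(37, -52, 125) [array([294., 271.]), array([344., 225.])]
(40, -52, 68) [array([298., 350.]), array([340., 248.])]
(40, -52, 125) [array([299., 268.]), array([343., 218.])]
(40, -42, 68) [array([287., 338.]), array([318., 252.])]
```

View pics/c2u.png

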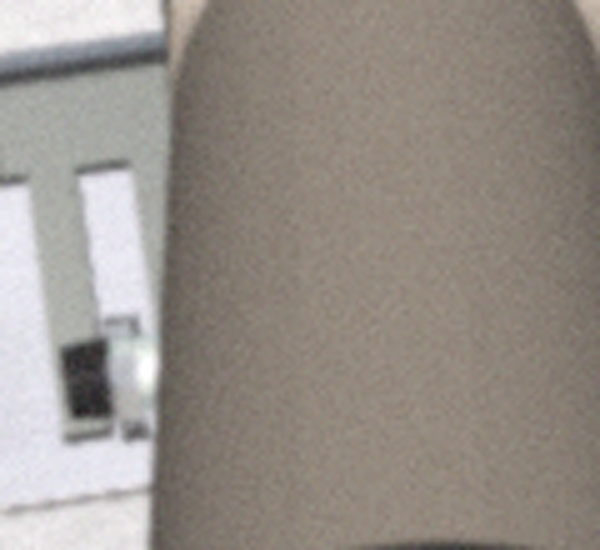

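```bash
python3 - <<'E'
from h import *
import cv2
s=np.array([0.29025926,0.60891502,0.17529245])
print("start side",proj("side",s),proj("side",s+[0,0,.03]),"top",proj("top",s))
for dz in(-.03,0,.03): print(dz,[((proj("side",np.array(p)+[0,0,dz])[0]-[260,130])*4.5).round() for p in ([.5923+.0345,.0206,.1555],[.5923-.0345,.0206,.1555])])
i=cv2.imread("pics/side0.png")[60:130,70:150]
cv2.imwrite("pics/s.png",cv2.convertScaleAbs(cv2.resize(i,None,fx=7,fy=7,interpolation=cv2.INTER_CUBIC),alpha=1.5))
E
```

```text
start side [[134.23061459 110.20250964]] [[130.44770474 100.90548446]] top [[ 28.94684063 387.29301952]]
-0.03 [array([370., 306.]), array([259., 356.])]
0 [array([372., 264.]), array([258., 314.])]
0.03 [array([374., 220.]), array([257., 269.])]
```

View pics/s.png

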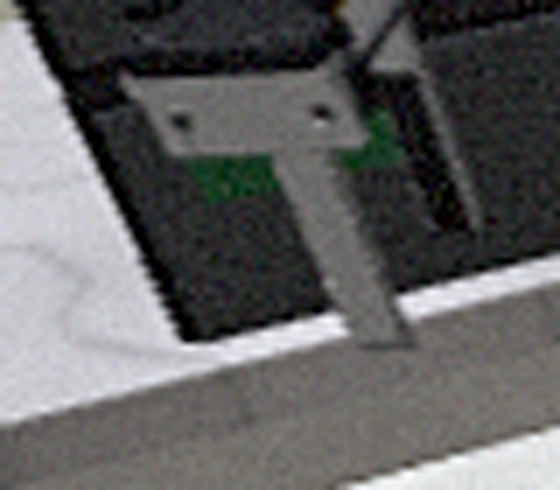

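The tips appear about 25 mm higher in the image than the reported TCP, both here and at the start pose. The fingers have therefore closed just above the pin. I'll open narrowly and go lower in steps, watching the force.

apply_moves(motion=[0,0,-0.5,0,0,0,160,0,0,0,0,0,0,160,0,0,0,0,0,0,160,0,0,0.8,0,0,0,160,0,0,0.8,0,0,0,160,0,0,0.8,0,0,0,160,0,0,0,0,0,0,160])

```text
time_s: 5.8
eef_pos: [0.5916, 0.0205, 0.0771]
tcp_rot: [0.715, 0.7, -0.001, -0.0]
contact_force: [-0.2, -0.2, -0.3]
gripper_width: 0.376
```

apply_moves(motion=[0,0,0,0,0,0,255,0,0,0,0,0,0,255,0,0,0,0,0,0,255,0,0,0,0,0,0,255,0,0,0,0,0,0,255,0,0,0,0,0,0,255])

```text
time_s: 6.55
eef_pos: [0.5922, 0.0208, 0.0781]
tcp_rot: [0.714, 0.7, 0.0, -0.0]
contact_force: [-1.2, 2.1, 4.4]
gripper_width: 0.123
```

Pin gripped (0.123 is about 12 mm). Now swinging it open along the arc.

apply_moves(motion=[-0.05,0.72,0,0,0,0.151,255,-0.05,0.72,0,0,0,0.151,255,-0.05,0.72,0,0,0,0.151,255,-0.05,0.72,0,0,0,0.151,255,-0.05,0.72,0,0,0,0.151,255])

```text
time_s: 7.18
eef_pos: [0.6245, 0.0062, 0.078]
tcp_rot: [0.923, 0.385, -0.0, 0.0]
contact_force: [-5.6, -3.7, 3.9]
gripper_width: 0.124
```

apply_moves(motion=[-0.05,0.72,0,0,0,0.151,255,-0.05,0.72,0,0,0,0.151,255,-0.05,0.72,0,0,0,0.151,255,-0.05,0.72,0,0,0,0.151,255,-0.05,0.72,0,0,0,0.151,255,0,0,0,0,0,0,255,0,0,0,0,0,0,255])

```text
time_s: 8.05
eef_pos: [0.6383, -0.0259, 0.0779]
tcp_rot: [1.0, 0.02, -0.001, 0.0]
contact_force: [-7.5, -2.7, 8.1]
gripper_width: 0.125
```

```bash
python3 - <<'E'
from h import *
o,m=state()
E
```

```text
t 8.05 TCP holder mm [ 85.2 -99.6  77.9] tool y ang in holder -1.555 tilt [-0.002 -0.001 -1.   ] w 0.125 F [-7.5 -2.7  8.1]
```

apply_moves(motion=[0,0,0,0,0,0,170,0,0,0,0,0,0,170,0,0,0,0,0,0,170,0,0,-1,0,0,0,170,0,0,-3,0,0,0,170,0,0,-3,0,0,0,170,0,0,-1,0,0,0,133,0,0,0,0,0,0,133])

```text
time_s: 9.05
eef_pos: [0.6394, -0.0248, 0.1583]
tcp_rot: [1.0, 0.02, 0.0, -0.0]
contact_force: [0.4, 0.2, -1.0]
gripper_width: 0.472
```

```bash
python3 - <<'E'
from h import *
import cv2
o,m=state()
plan([((-38,0,157),-1.571),((-38,0,40),-1.571)],m,o["eef_pos"])
cv2.imwrite("pics/k.png",cv2.convertScaleAbs(cv2.resize(optics.read_camera("side")[:,:,::-1][150:260,270:390],None,fx=5,fy=5,interpolation=cv2.INTER_CUBIC),alpha=1.4))
E
```

```text
t 9.05 TCP holder mm [ 86.3 -98.5 158.3] tool y ang in holder -1.554 tilt [ 0.001  0.    -1.   ] w 0.472 F [ 0.4  0.2 -1. ]
shift [-12.27 -10.05   0.13] turn [-0.    -0.001  0.017]
shift [ 0.   0.  11.7] turn [0. 0. 0.]
```

View pics/k.png

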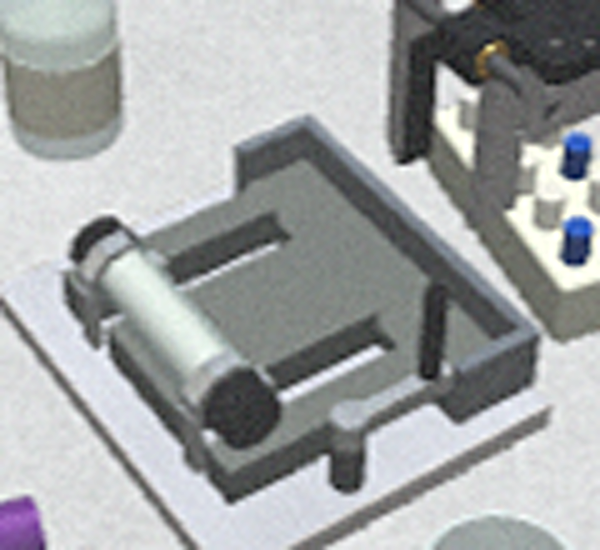

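The keeper is open along +x, its pin at (433,300), and the column is still clipped. Next: go behind the column.

apply_moves(motion=[-3.1,-2.5,0,0,0,0.017,133,-3.1,-2.5,0,0,0,0,133,-3.1,-2.5,0,0,0,0,133,-3.0,-2.5,0,0,0,0,133,0,0,3,0,0,0,133,0,0,3,0,0,0,133,0,0,3,0,0,0,133,0,0,1.5,0,0,0,133,0,0,0,0,0,0,133])

```text
time_s: 10.22
eef_pos: [0.5129, 0.0711, 0.0523]
tcp_rot: [1.0, 0.011, -0.001, 0.001]
contact_force: [-0.6, 0.7, 0.4]
gripper_width: 0.477
```

apply_moves(motion=[0,0,0.5,0,0,0,133,0,0,0.5,0,0,0,133,0,0,0.5,0,0,0,133,0,0,0,0,0,0,133])

```text
time_s: 10.72
eef_pos: [0.5134, 0.0717, 0.0378]
tcp_rot: [1.0, 0.011, -0.0, 0.0]
contact_force: [0.9, -0.0, 0.4]
gripper_width: 0.477
```

apply_moves(motion=[0,0,0.5,0,0,0,133,0,0,0.3,0,0,0,133,0,0,0.2,0,0,0,133,0,0,0,0,0,0,133])

```text
time_s: 11.22
eef_pos: [0.5135, 0.0716, 0.0279]
tcp_rot: [1.0, 0.011, -0.0, 0.0]
contact_force: [0.4, -0.5, -0.8]
gripper_width: 0.481
```

```bash
python3 - <<'E'
from h import *
import cv2
o,m=state()
cv2.imwrite("pics/b.png",cv2.convertScaleAbs(cv2.resize(optics.read_camera("side")[:,:,::-1][150:260,260:380],None,fx=5,fy=5,interpolation=cv2.INTER_CUBIC),alpha=1.4))
print((proj("side",o["eef_pos"])[0]-[260,150])*5)
E
```

```text
t 11.225 TCP holder mm [-37.3   0.8  27.9] tool y ang in holder -1.571 tilt [-0. -0. -1.] w 0.481 F [ 0.4 -0.5 -0.8]
[162.86587737 402.28089449]
```

View pics/b.png

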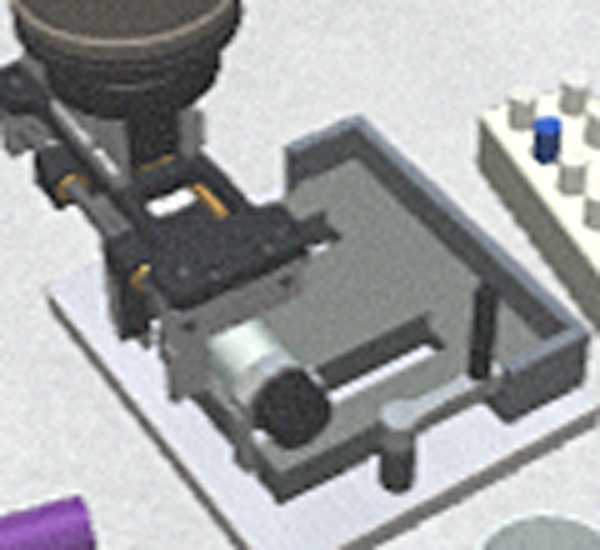

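Side view: the near fingertip sits behind the column at about (178,402), true tip height about 52 mm, just above deck level. Pushing slowly.

apply_moves(motion=[0.5,0,0,0,0,0,133,0.4,0,0,0,0,0,133,0.3,0,0,0,0,0,133,0.3,0,0,0,0,0,133,0.3,0,0,0,0,0,133,0.3,0,0,0,0,0,133])

```text
time_s: 12.02
eef_pos: [0.5346, 0.0722, 0.0279]
tcp_rot: [1.0, 0.011, -0.0, -0.0]
contact_force: [-2.8, 1.7, -1.2]
gripper_width: 0.478
```

apply_moves(motion=[0.3,0,0,0,0,0,133,0.3,0,0,0,0,0,133,0.3,0,0,0,0,0,133,0.3,0,0,0,0,0,133,0.3,0,0,0,0,0,133,0.3,0,0,0,0,0,133])

```text
time_s: 12.78
eef_pos: [0.55, 0.0724, 0.0278]
tcp_rot: [1.0, 0.011, -0.003, -0.0]
contact_force: [-21.5, 1.2, 18.5]
gripper_width: 0.476
```

apply_moves(motion=[0.3,0,0,0,0,0,133,0.3,0,0,0,0,0,133,0.3,0,0,0,0,0,133,0.3,0,0,0,0,0,133,0.3,0,0,0,0,0,133,0.3,0,0,0,0,0,133,0.3,0,0,0,0,0,133])

```text
time_s: 13.65
eef_pos: [0.5724, 0.0725, 0.028]
tcp_rot: [1.0, 0.011, -0.001, -0.0]
contact_force: [-11.9, 0.7, 10.4]
gripper_width: 0.483
```

```bash
python3 - <<'E'
from h import *
import cv2
state()
cv2.imwrite("pics/d.png",cv2.convertScaleAbs(cv2.resize(optics.read_camera("side")[:,:,::-1][150:260,260:380],None,fx=5,fy=5,interpolation=cv2.INTER_CUBIC),alpha=1.4))
E
```

```text
t 13.65 TCP holder mm [21.6  0.4 28. ] tool y ang in holder -1.572 tilt [-0.002  0.    -1.   ] w 0.483 F [-11.9   0.7  10.4]
```

apply_moves(motion=[0.2,0,0,0,0,0,133,0.2,0,0,0,0,0,133,0.2,0,0,0,0,0,133,0.2,0,0,0,0,0,133])

```text
time_s: 14.2
eef_pos: [0.5823, 0.073, 0.0282]
tcp_rot: [1.0, 0.011, 0.001, 0.0]
contact_force: [-0.3, 0.1, 0.4]
gripper_width: 0.477
```

apply_moves(motion=[0.3,0,0,0,0,0,133,0.3,0,0,0,0,0,133,0.3,0,0,0,0,0,133,0.3,0,0,0,0,0,133])

```text
time_s: 14.7
eef_pos: [0.5937, 0.0734, 0.028]
tcp_rot: [1.0, 0.011, -0.0, 0.0]
contact_force: [-0.8, -0.5, 0.6]
gripper_width: 0.479
```

apply_moves(motion=[0.3,0,0,0,0,0,133,0.3,0,0,0,0,0,133,0.3,0,0,0,0,0,133,0.3,0,0,0,0,0,133,0.3,0,0,0,0,0,133])

```text
time_s: 15.32
eef_pos: [0.6087, 0.0738, 0.028]
tcp_rot: [1.0, 0.011, -0.0, 0.0]
contact_force: [0.1, 0.7, -0.1]
gripper_width: 0.48
```

apply_moves(motion=[0.3,0,0,0,0,0,133,0.3,0,0,0,0,0,133,0.3,0,0,0,0,0,133,0.3,0,0,0,0,0,133,0.3,0,0,0,0,0,133,0.3,0,0,0,0,0,133])

```text
time_s: 16.08
eef_pos: [0.6267, 0.0742, 0.0279]
tcp_rot: [1.0, 0.011, -0.0, 0.0]
contact_force: [0.2, -0.0, -0.5]
gripper_width: 0.479
```

```bash
python3 - <<'E'
from h import *
import cv2
state()
s=cv2.resize(optics.read_camera("side")[:,:,::-1][150:260,260:380],None,fx=3.3,fy=3.3,interpolation=cv2.INTER_CUBIC)
t=cv2.resize(optics.read_camera("top")[:,:,::-1][140:250,250:370],None,fx=3.3,fy=3.3,interpolation=cv2.INTER_CUBIC)
cv2.imwrite("pics/e.png",cv2.convertScaleAbs(np.hstack([s,t]),alpha=1.4))
E
```

```text
t 16.075 TCP holder mm [75.9  0.8 27.9] tool y ang in holder -1.571 tilt [-0. -0. -1.] w 0.479 F [ 0.2 -0.  -0.5]
```

View pics/e.png

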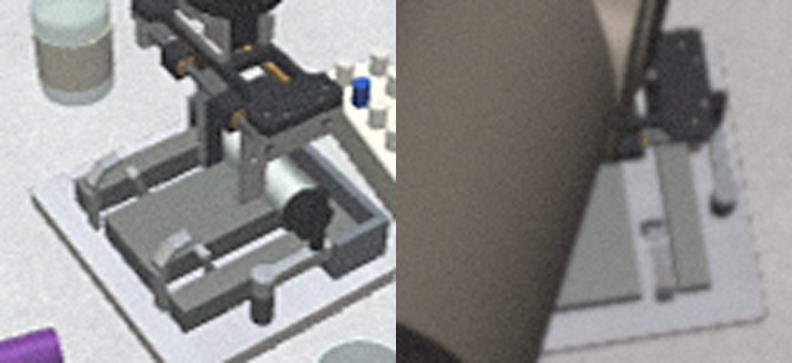

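The clip jaws have sprung back up and the column has rolled ahead to the trough, end cap at (308,212) in the side crop. I'll follow up gently to be sure.

apply_moves(motion=[0.3,0,0,0,0,0,133,0.3,0,0,0,0,0,133,0.3,0,0,0,0,0,133,0.3,0,0,0,0,0,133,0.3,0,0,0,0,0,133,0.2,0,0,0,0,0,133,0,0,0,0,0,0,133])

```text
time_s: 17.05
eef_pos: [0.6436, 0.0745, 0.0279]
tcp_rot: [1.0, 0.011, -0.0, 0.0]
contact_force: [-0.4, 0.7, 0.3]
gripper_width: 0.477
```

```bash
python3 - <<'E'
from h import *
o,m=state()
x=hold(o["eef_pos"])
plan([((x[0]-12,0,x[2]),-1.571),((x[0]-12,0,160),-1.571),((85,-100,160),-1.571),((85,-100,78),-1.571)],m,o["eef_pos"])
E
```

```text
t 17.05 TCP holder mm [92.8  0.7 27.9] tool y ang in holder -1.571 tilt [-0. -0. -1.] w 0.477 F [-0.4  0.7  0.3]
shift [-1.2   0.07  0.  ] turn [ 0.  0. -0.]
shift [  0.     0.   -13.21] turn [0. 0. 0.]
shift [ 0.42 10.    0.  ] turn [0. 0. 0.]
shift [0.  0.  8.2] turn [0. 0. 0.]
```

apply_moves(motion=[-0.6,0,0,0,0,0,133,-0.6,0,0,0,0,0,133,0,0,-4,0,0,0,133,0,0,-4,0,0,0,133,0,0,-4,0,0,0,133,0,0,-1.2,0,0,0,160,0.2,3.4,0,0,0,0,160,0.2,3.4,0,0,0,0,160,0,3.3,0,0,0,0,160,0,0,0,0,0,0,160])

```text
time_s: 18.3
eef_pos: [0.6369, -0.0294, 0.1596]
tcp_rot: [1.0, 0.009, -0.0, 0.0]
contact_force: [-0.4, 0.2, 0.1]
gripper_width: 0.372
```

```bash
python3 - <<'E'
from h import *
o,m=state()
plan([((85.2,-99.6,160),-1.571),((85.2,-99.6,78),-1.571)],m,o["eef_pos"])
E
```

```text
t 18.3 TCP holder mm [  83.7 -103.1  159.6] tool y ang in holder -1.575 tilt [-0.001 -0.    -1.   ] w 0.372 F [-0.4  0.2  0.1]
shift [ 0.15 -0.35 -0.04] turn [ 0.     0.001 -0.004]
shift [0.  0.  8.2] turn [0. 0. 0.]
```

apply_moves(motion=[0.15,-0.3,2,0,0,0,160,0,0,2,0,0,0,160,0,0,2,0,0,0,160,0,0,1.2,0,0,0,160,0,0,1,0,0,0,160,0,0,0,0,0,0,255,0,0,0,0,0,0,255,0,0,0,0,0,0,255,0,0,0,0,0,0,255,0,0,0,0,0,0,255])

```text
time_s: 19.55
eef_pos: [0.6397, -0.0237, 0.0785]
tcp_rot: [1.0, 0.011, 0.001, 0.0]
contact_force: [2.3, -2.4, 3.9]
gripper_width: 0.127
```

```bash
python3 - <<'E'
from h import *
o,m=state()
x0=hold(o["eef_pos"])
plan([((37+48*np.sin(q),-100+48*np.cos(q),x0[2]),-q) for q in np.linspace(1.56,.04,11)],m,o["eef_pos"])
E
```

```text
t 19.55 TCP holder mm [ 86.7 -97.4  78.5] tool y ang in holder -1.571 tilt [ 0.001 -0.    -1.   ] w 0.127 F [ 2.3 -2.4  3.9]
shift [-0.17  0.21 -0.  ] turn [ 0.    -0.001 -0.011]
shift [-0.06 -0.73  0.  ] turn [ 0.     0.    -0.152]
shift [-0.06 -0.73  0.  ] turn [ 0.     0.    -0.152]
shift [-0.06 -0.73  0.  ] turn [ 0.     0.    -0.152]
shift [-0.06 -0.73  0.  ] turn [ 0.     0.    -0.152]
shift [-0.06 -0.73  0.  ] turn [ 0.     0.    -0.152]
shift [-0.06 -0.73  0.  ] turn [ 0.     0.    -0.152]
shift [-0.06 -0.73  0.  ] turn [ 0.     0.    -0.152]
shift [-0.06 -0.73  0.  ] turn [ 0.     0.    -0.152]
shift [-0.06 -0.73  0.  ] turn [ 0.     0.    -0.152]
shift [-0.06 -0.73  0.  ] turn [ 0.     0.    -0.152]
```

Gripped (0.127). Swinging the keeper shut.

apply_moves(motion=[-0.08,-0.72,0,0,0,-0.152,255,-0.08,-0.72,0,0,0,-0.152,255,-0.08,-0.72,0,0,0,-0.152,255,-0.06,-0.73,0,0,0,-0.152,255,-0.06,-0.73,0,0,0,-0.152,255])

```text
time_s: 20.18
eef_pos: [0.6244, 0.009, 0.0784]
tcp_rot: [0.923, 0.384, 0.0, 0.0]
contact_force: [-2.3, -2.6, 4.1]
gripper_width: 0.121
```

apply_moves(motion=[-0.06,-0.73,0,0,0,-0.152,255,-0.06,-0.73,0,0,0,-0.152,255,-0.06,-0.73,0,0,0,-0.152,255,-0.06,-0.73,0,0,0,-0.152,255,-0.06,-0.73,0,0,0,-0.152,255,0,0,0,0,0,0,255,0,0,0,0,0,0,255])

```text
time_s: 21.05
eef_pos: [0.5916, 0.0229, 0.0782]
tcp_rot: [0.719, 0.696, 0.0, -0.0]
contact_force: [-2.6, -1.1, 8.1]
gripper_width: 0.124
```

```bash
python3 - <<'E'
from h import *
o,m=state()
plan([((39,-52,78),-.04)],m,o["eef_pos"])
E
```

```text
t 21.05 TCP holder mm [ 39.6 -49.6  78.2] tool y ang in holder -0.056 tilt [-0.  0. -1.] w 0.124 F [-2.6 -1.1  8.1]
shift [-0.24 -0.05  0.02] turn [-0.    -0.    -0.016]
```

Keeper at about 0.05. Release, rise, and move away (up and towards the robot) so both cameras can see.

apply_moves(motion=[0,0,0,0,0,0,160,0,0,0,0,0,0,160,0,0,0,0,0,0,160,0,0,-1,0,0,0,160,0,0,-3,0,0,0,160,0,0,-4,0,0,0,160,0,0,-4,0,0,0,160,0,0,-4,0,0,0,160,0,0,-2,0,0,0,160])

```text
time_s: 22.18
eef_pos: [0.5922, 0.0227, 0.2609]
tcp_rot: [0.717, 0.697, 0.001, 0.001]
contact_force: [-0.6, 0.0, -0.5]
gripper_width: 0.374
```

apply_moves(motion=[5,-1,0,0,0,0,160,5,-1,0,0,0,0,160,5,-1,0,0,0,0,160,5,-1,0,0,0,0,160,5,-1,0,0,0,0,160,5,-1,0,0,0,0,160,5,-1,0,0,0,0,160,5,-1,0,0,0,0,160,0,0,0,0,0,0,160])

```text
time_s: 23.3
eef_pos: [0.5206, 0.4293, 0.2576]
tcp_rot: [0.715, 0.699, -0.0, -0.0]
contact_force: [0.4, -1.1, 0.4]
gripper_width: 0.376
```

```bash
python3 - <<'E'
from h import *
import cv2
o,m=state()
S=optics.read_camera("side")[:,:,::-1];T=optics.read_camera("top")[:,:,::-1]
cv2.imwrite("pics/S.png",S);cv2.imwrite("pics/T.png",T)
f=lambda i:cv2.resize(i,None,fx=3.3,fy=3.3,interpolation=cv2.INTER_CUBIC)
cv2.imwrite("pics/f.png",cv2.convertScaleAbs(np.hstack([f(S[150:270,260:380]),f(T[140:260,245:365])]),alpha=1.4))
for X in [(124.5,-75,69),(124.5,75,69),(124.5,-75,52),(39,-52,125)]: print(X,[((proj(n,H(P,np.array(X)/1e3))[0]-c)*3.3+d).round() for n,c,d in(("side",[260,150],[0,0]),("top",[245,140],[396,0]))])
E
```

```text
t 23.3 TCP holder mm [-21.9 358.3 257.6] tool y ang in holder -0.046 tilt [-0.001  0.    -1.   ] w 0.376 F [ 0.4 -1.1  0.4]
(124.5, -75, 69) [array([339., 204.]), array([684.,  71.])]
(124.5, 75, 69) [array([228.,  96.]), array([465., 103.])]
(124.5, -75, 52) [array([337., 219.]), array([684.,  79.])]
(39, -52, 125) [array([229., 177.]), array([672., 178.])]
```

View pics/f.png

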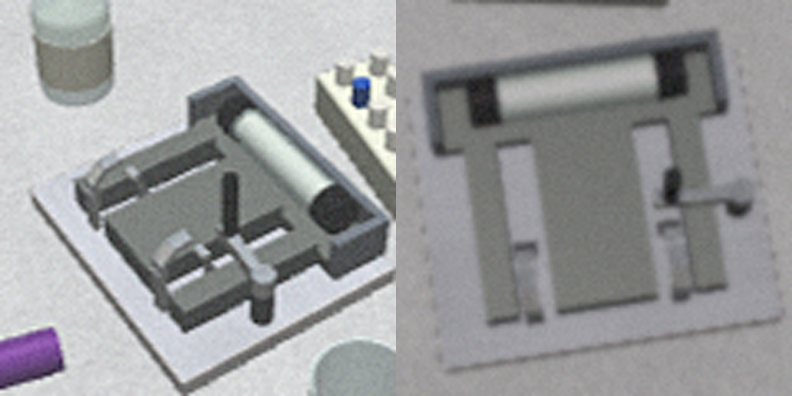

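The column lies parallel in the trough, with ends at about (482,100) and (672,72) in the top crop. The keeper points along +y, with its pin within a few pixels of the prediction for q ≈ 0.04. The bottle, the rack and the visible part of the beaker look unmoved, and the gripper is clear.

```bash
python3 - <<'E'
import cv2,numpy as np
a=cv2.imread("pics/top0.png").astype(int);b=cv2.imread("pics/T.png").astype(int)
for n,(r0,r1,c0,c1) in dict(bottle=(180,235,170,225),beaker=(170,215,380,428),rack=(100,143,252,335)).items(): print(n,abs(a-b)[r0:r1,c0:c1].mean().round(1))
from rig import hand_in; print(hand_in())
E
```

```text
bottle 1.9
beaker 1.9
rack 1.9
the job is handed in; nothing more can be done
None
```

I handed the job in at about 23 s of the 69 s allowed. The keeper is shut again and the column is lying in the trough. `hand_in` reports no verdict, so these are only my own checks.

**What I did:** I gripped the keeper pin and swung the arm open to about 1.56 rad. Then I lowered the part-open fingers behind the column and pushed it out through the clips. It rolled the last part into the trough ahead of the fingers. I then swung the keeper shut and moved the arm clear.

**Last checks:**
- **Column:** the final pictures show it parallel in the trough. I did not fit its exact x and z. The follow-up push met no contact up to about x = 101 mm, which agrees with it being in the trough.
- **Keeper:** its angle is about 0.05–0.1 rad, from the hand pose and the pin's position in the pictures.
- **Bystanders:** the top picture around the bottle, beaker and rack has not changed from the start beyond an average 1.9 grey levels. I took that as image noise.
- **Robot:** it touches nothing, and the force readings are near zero.

**What disagreed or went wrong:**
- **Fingertip height:** in the pictures the fingertips stand about 25 mm higher than the reported TCP. My first grasp therefore closed just above the pin, and I worked with that offset afterwards.
- **Push force:** while the column passed the clips, one reading reached about 28 N in total against the 35 N limit. Forces were read only at the end of each move, so a higher peak in between can't be ruled out.

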